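# Index the thread carousel and load the blue reel

### The job

Turn the thread carousel by its square centre knob until the blue bin is centred under the loading window, then put the blue thread reel through the window into that bin. Finally fold both white flaps down flat so that they meet edge to edge over the window; leave the red reel, the green reel and the bead jar where they stand.

Things in the scene. Friction and masses are not known exactly. Their poses are not given: they have to be found in the camera images.
- carousel_base: Fixed stand of the thread carousel: grey base plate 290 x 290 mm, 6 mm thick, four corner posts, and a clear square deck 285 x 285 mm whose top is 76 mm above the table (post caps to 80 mm). Origin: centre of its underside, on the carousel's vertical turning axis; z up. The loading window lies in its -x direction.
- loading_window (a point): Centre of the rectangular opening in the deck, at the height of the deck's top (76 mm), 87.5 mm from the turning axis. The opening is 75 mm along the stand's x (radial) and 70 mm along its y; the deck is 5 mm thick. Fixed to the stand, axes parallel to the stand's.
- carousel: Round tray under the deck; turns endlessly either way, held where left by 0.12 N m of friction. Six equal 60 degree bins, counterclockwise from above blue, red, green, yellow, white, orange (coloured outer wall and floor disc), from radius 30 to 128 mm; partitions 3 mm thick, 50 mm high. Origin on the axis, 8 mm above the table; the blue bin lies in its -x direction.
- blue_bin (a point): Centre of the floor of the blue bin, 87.5 mm from the turning axis, 11 mm above the table; its x axis points toward the turning axis, z up. At the start it is 1.8 rad or more away from the window, so the knob must be regrasped.
- hub_knob: Black square knob that turns the tray, 30 x 30 mm, flat sides across its x and y axes, 106 to 138 mm above its origin on the axis (114 to 146 mm above the table), on a 16 mm shaft. It has play: it turns freely by 0.15 rad either way from the middle relative to the tray (starting anywhere in that) before it carries the tray along, so watch the tray, not the knob.
- flap_left (a joint): Angle (rad) of the white flap on the stand's +y side of the window: 0 = flat on the deck, 1.7 to 2.0 at the start (upright, leaning outward, away from the window), stop at 2.2. Flap 85 mm (along the stand's x) x 39 x 4 mm; hinge line along the stand's x at y = +40 mm from the window centre, 78 mm above the table. Stiff (0.03 N m): stays where left, push it all the way.
- flap_right (a joint): The same for the flap on the stand's -y side, hinge line at y = -40 mm from the window centre. Closed, the two free edges meet over the middle of the window with a gap of about 2 mm, tops 80.5 mm above the table.
- flap_left_edge (a point): Middle of the free edge of the left flap, 39 mm from its hinge line.
- flap_right_edge (a point): Middle of the free edge of the right flap, 39 mm from its hinge line.
- blue_reel: Loose reel of blue thread with wooden flanges, standing on the table: flanges 32 mm diameter and 4 mm thick, body 25 mm diameter, 40 mm high, about 20 g. Origin: centre of its underside, z along its axis (up).
- blue_reel_mid (a point): Centre of the blue reel, 20 mm above its underside.
- red_reel: Bystander: loose reel of red thread, 36 mm diameter, 45 mm high, origin at the centre of its underside.
- green_reel: Bystander: loose reel of green thread, 34 mm diameter, 45 mm high, origin at the centre of its underside.
- bead_jar: Bystander: loose clear jar of beads with a red lid, 50 mm diameter, 65 mm high, origin at the centre of its underside.

How it is judged:
On the way, in this order (a step that is already met when the one before it is completed fails the run):
1. the blue bin is centred under the loading window (within 15 mm) (horizontal distance between blue_bin and loading_window below 0.015 m), for 0.3 s.
2. the blue reel lies in the blue bin (horizontal distance between blue_reel_mid and blue_bin below 0.05 m and z of blue_reel_mid in the frame of blue_bin between 0 and 0.045 m and linear speed of blue_reel below 0.02 m/s), for 0.2 s.
3. both flaps are folded down flat (value of joint each of flap_left, flap_right below 0.08 rad), for 0.2 s.
At the end, for the whole second after the job is handed in: The blue reel is at rest in the blue bin (its centre within 50 mm of the bin's centre and less than 45 mm above the bin's floor), the blue bin is centred under the loading window within 15 mm, and both flaps are flat (each less than 0.08 rad from closed) (all of step 2 and all of step 3 and horizontal distance between blue_bin and loading_window below 0.015 m); the robot touches nothing.
It fails at once if the red reel is moved by more than 30 mm (distance of red_reel from where it was at the start of the episode above 0.03 m).
It fails at once if the green reel is moved by more than 30 mm (distance of green_reel from where it was at the start of the episode above 0.03 m).
It fails at once if the bead jar is moved by more than 30 mm (distance of bead_jar from where it was at the start of the episode above 0.03 m).
It also fails if it takes over 72 s, if anything falls off the work surface, if the arm or the gripper's body presses on something with over 40 N, if the wrist force passes 120 N, or if a joint passes its speed limit or range.

### The arm

A 6-joint arm with a two-finger parallel gripper is mounted at the origin on the work surface; the furniture and walls round the work are solid. World frame = base frame: x ahead of the robot, y to its left, z up, the work surface at z = 0. Lengths are in m, angles in rad, forces in N, time in s.
With the tool pointing down it reaches from about 0.35 to 0.875 m from the base axis. Payload 4.2 kg.
Tool frame: the origin (TCP) lies midway between the tips of the shut fingers; the grasp point (between the pads) lies ctrl.tcp_to_grasp behind it (ctrl.tcp_to_grasp is the distance from the TCP to the grasp point, in m); z points along the fingers, y is the line along which they close (so a half turn about z gives the same grasp; the last joint's range is limited). The gripper opens to 85 mm and grips with 20 to 120 N. Pads are 22 mm wide; open, the fingers measure 114 mm over their backs; the gripper's body (76 mm by 85 mm) begins 54 mm behind the grasp point. The pads swing forward as they close: fully open they stand 13 mm farther back than shut.
Start: joints at [1.567, 0.385, 0.008, 0, -1.194, -0.259], TCP at [0.162, 0.604, 0.231] pointing down, gripper open.
Joint ranges: [-3.14, 3.14], [-1.21, 2.06], [-1.07, 1.41], [-3.16, 2.05], [-2.99, -0.16], [-3.1, 3.1]. Speed limits (rad/s): [2.79, 2.79, 3.14, 3.14, 3.14, 3.14].

### API

Orientations are given as a rotation vector (axis times angle).
In Python, from workcell import ctrl gives the robot as it stands.
- The arm moves only by the tool shift_gripper, called after "Call:" as a command line: name --argument value ..., lists and objects as JSON in quotes. Schema: {"type":"object","properties":{"increments":{"type":"array","items":{"type":"array","items":{"type":"array","items":{"type":"number"},"minItems":6,"maxItems":6},"minItems":1,"maxItems":8},"minItems":1,"maxItems":1},"finger_gap":{"type":"number"},"force":{"type":"number"},"only":{"type":"string"},"quiet":{"type":"boolean"},"lines":{"type":"string"}},"required":["increments"],"additionalProperties":false}. increments is a list that holds a single list of rows (three levels of brackets), with 1 to 8 rows, each of 6 numbers: dx, dy, dz in shares of the most that a row can go, 1 being 62.5 mm, then a rotation vector rx, ry, rz in units of 0.25 rad; each row shifts and turns the commanded pose from where the row before left it, along the tool's axes as they then stand; what a row does not reach is not made up. A row lasts 1/8 s, in which the tool goes at most 0.0625 m and 0.188 rad, less where a joint would pass 70% of its speed; a pose out of reach is approached as far as the arm can. finger_gap is the opening from 0.0 (shut) to 1.0 (fully open), set as the call begins (left out keeps the last). The fingers move at their own pace and stop on an object; force is the grip in N (left out, the last holds). Time passes only in rows, so rows that do not move let the fingers close. The tool returns the time, the measured TCP pose, the force, the opening and the grip force at its end. only (a regular expression) keeps the lines of the reply that match it, lines (a string "A,B") keeps lines A to B, and quiet returns only ok. Input that does not fit is refused with a message, and nothing moves.
- ctrl.sense(): the state, without advancing time (a new reading comes with each control period).
- ctrl.capture(name): name is "side" or "top" or "wrist"; returns the picture (384x512x3 uint8, red, green, blue); there is no depth.
- ctrl.camera_params(name): a dict with "camera_matrix" (3x3 intrinsics, pixels), "pose" (4x4, takes a point from camera to world coordinates); the wrist camera has in their place "tool_from_camera" (4x4, takes a point from camera to tool coordinates, whose origin is the TCP and whose axes are the flange's). Camera axes: x right, y down, z forward; pixel columns grow to the right and rows downward; lengths in m; the calibration is good to about 2 mm. A picture is of the moment at which its call begins: read the wrist's pose just before it. camera_params takes no time and is no camera call.
- ctrl.finish_job(): hands the job in; it is judged then, once.
The state is a dict: "t": time; "joint_positions": joint angles; "joint_vel": joint speeds; "effort": joint torques, N m; "eef_pos": TCP position; "tcp_rot": TCP orientation; "contact_force": force on the tool from outside, world axes, zero at the start; "wrist_torque": the same for the moment, N m; "gripper_width": opening from 0.0 (shut) to 1.0 (fully open); "grasp_force": force on a finger pad.
Only numpy, scipy, OpenCV 4.12 (cv2) and the standard library are available. Lean on these libraries where they do the work, as an engineer would, in place of code of your own. Each camera call takes 0.05 s, during which the arm holds its last target. There are 200 camera calls.

## Working session

There is one attempt and no reset: what is moved stays moved. The work goes in short steps, Python scripts to look and compute and a tool call to move; the robot and the scene stay as the last step left them, time stands still between calls to the robot, and variables do not carry over. Pictures are saved under pics/ and viewed, at most 14 in all, crops included, and the job is handed in when it is done.

```bash
ls; mkdir -p pics
```

Run:
```python
from workcell import ctrl
import cv2
s=ctrl.sense();print({k:(v if not hasattr(v,'round') else v) for k,v in s.items()});print(ctrl.tcp_to_grasp)
for n in ("side","top"):
    cv2.imwrite(f"pics/{n}0.png",ctrl.capture(n)[:,:,::-1])
    print(ctrl.camera_params(n))
print(ctrl.camera_params("wrist"))
```

```text
pics
workcell.py
{'t': 0.0, 'joint_positions': array([ 1.56659570e+00,  3.85538120e-01,  6.60368749e-03, -5.07991441e-04,
       -1.19399861e+00, -2.58577527e-01]), 'joint_vel': array([ 1.57252835e-03,  3.37547623e-05,  6.24483613e-04, -1.25923288e-03,
       -9.61311060e-04,  9.32488380e-04]), 'effort': array([ 4.01333982e-04, -3.92291558e+01,  1.88402456e+01,  4.18623179e+00,
       -4.64577417e-03, -3.42004014e-06]), 'eef_pos': array([0.16219363, 0.60297018, 0.23022272]), 'tcp_rot': array([ 3.11231571e+00, -4.11590494e-01, -3.09714730e-04]), 'contact_force': array([0.01136897, 0.87441754, 0.90029448]), 'wrist_torque': array([-0.00177848, -0.00123355, -0.04799679]), 'grasp_force': 0.0, 'gripper_width': 1.000855260506349}
0.0187
{'camera_matrix': array([[458.65361274,   0.        , 246.45998158],
       [  0.        , 458.65361274, 189.78742642],
       [  0.        ,   0.        ,   1.        ]]), 'pose': array([[ 0.8207435 , -0.20521602,  0.53316648, -0.16947949],
       [-0.57128497, -0.30083703,  0.76362986, -
[... 398 characters left out ...]
, -0.03170653,  0.00911688,  0.03490814],
       [-0.00228232, -0.20923103, -0.97786357,  1.03039244],
       [ 0.        ,  0.        ,  0.        ,  1.        ]])}
{'camera_matrix': array([[291.63430087,   0.        , 261.87779   ],
       [  0.        , 291.63430087, 193.35703628],
       [  0.        ,   0.        ,   1.        ]]), 'tool_from_camera': array([[ 4.03878237e-04, -9.62489087e-01, -2.71320095e-01,
         6.98412961e-02],
       [ 9.99999618e-01,  5.99175779e-04, -6.36967435e-04,
        -4.10892231e-04],
       [ 7.75642634e-04, -2.71319734e-01,  9.62488961e-01,
        -1.42566957e-01],
       [ 0.00000000e+00,  0.00000000e+00,  0.00000000e+00,
         1.00000000e+00]])}
```
View pics/top0.png

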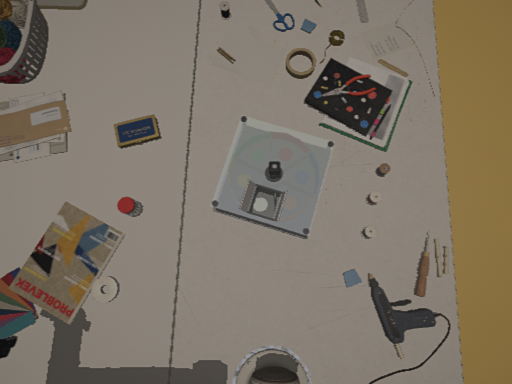

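View pics/side0.png

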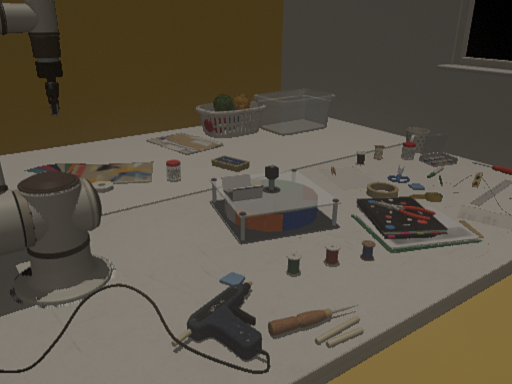

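Top: stand caps near (243,119), (331,144), (306,231), (215,203), knob (274,170), window (262,202), reels at (383,170), (374,198), (369,232). Side: left to right the reels are green (293,262), red (332,253), blue (368,249). So in the top view blue is the one at (383,170).

Create h.py:
```python
import numpy as np, cv2
from scipy.spatial.transform import Rotation as R
from workcell import ctrl
def cam(n,s=None):
    p=ctrl.camera_params(n);K=p["camera_matrix"]
    if n!="wrist": return K,p["pose"]
    s=s or ctrl.sense();T=np.eye(4);T[:3,:3]=R.from_rotvec(s["tcp_rot"]).as_matrix();T[:3,3]=s["eef_pos"]
    return K,T@p["tool_from_camera"]
def ray(n,uv,z,c=None):
    K,P=c or cam(n);d=P[:3,:3]@np.linalg.solve(K,[uv[0],uv[1],1]);o=P[:3,3]
    return o+d*(z-o[2])/d[2]
def proj(n,X,c=None):
    K,P=c or cam(n);q=K@(P[:3,:3].T@(np.asarray(X,float)-P[:3,3]));return q[:2]/q[2]
def tri(uvs): # list of (cam,uv)
    A=[];b=[]
    for n,uv in uvs:
        K,P=cam(n);d=P[:3,:3]@np.linalg.solve(K,[*uv,1]);d/=np.linalg.norm(d);M=np.eye(3)-np.outer(d,d);A.append(M);b.append(M@P[:3,3])
    return np.linalg.lstsq(np.vstack(A),np.hstack(b),rcond=None)[0]
```

Run:
```python
from h import *
np.set_printoptions(precision=4,suppress=True)
a=cv2.imread("pics/top0.png");b=cv2.imread("pics/side0.png")
g=cv2.cvtColor(a,cv2.COLOR_BGR2GRAY)
caps=[]
for u,v in [(243,119),(331,144),(306,231),(215,203)]:
    w=g[v-6:v+7,u-6:u+7]; m=(w<90); ys,xs=np.nonzero(m); uv=(u-6+xs.mean(),v-6+ys.mean());X=ray("top",uv,.08);caps.append(X);print(uv,m.sum(),X)
caps=np.array(caps);print("c",caps.mean(0),np.linalg.norm(caps-np.roll(caps,1,0),axis=1))
for n,uv,z in [("knob",(274,164),.146),("win",(262,202),.076),("r1",(383.5,169),.04),("r2",(374,197),.045),("r3",(369,232),.045)]: print(n,ray("top",uv,z))
c1=np.clip(cv2.resize(a[105:245,205:400],None,fx=4,fy=4,interpolation=cv2.INTER_CUBIC)*1.3,0,255)
cv2.imwrite("pics/c1.png",c1)
c2=np.clip(cv2.resize(b[150:280,205:385],None,fx=4,fy=4,interpolation=cv2.INTER_CUBIC)*1.3,0,255)
cv2.imwrite("pics/c2.png",c2)
```

```text
(np.float64(243.40740740740742), np.float64(118.74074074074073)) 27 [0.7443 0.1061 0.08  ]
(np.float64(330.2083333333333), np.float64(143.79166666666666)) 24 [ 0.6749 -0.148   0.08  ]
(np.float64(304.3404255319149), np.float64(232.95744680851064)) 47 [ 0.4154 -0.0752  0.08  ]
(np.float64(215.24242424242425), np.float64(204.27272727272728)) 33 [0.487  0.1731 0.08  ]
c [0.5804 0.014  0.08  ] [0.2659 0.2633 0.2694 0.2585]
knob [0.5889 0.0143 0.146 ]
win [0.4984 0.0433 0.076 ]
r1 [ 0.616  -0.3126  0.04  ]
r2 [ 0.5294 -0.28    0.045 ]
r3 [ 0.4276 -0.2624  0.045 ][ WARN:0@0.289] global loadsave.cpp:1063 imwrite_ Unsupported depth image for selected encoder is fallbacked to CV_8U.
```

View pics/c1.png

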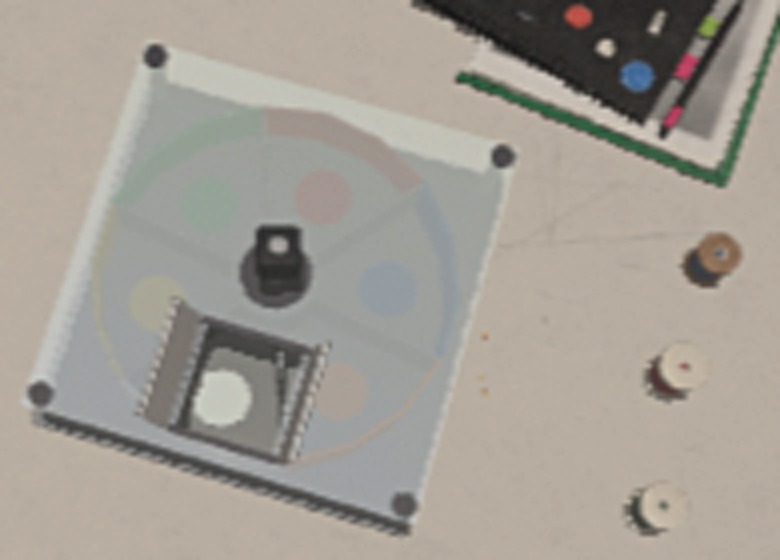

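View pics/c2.png

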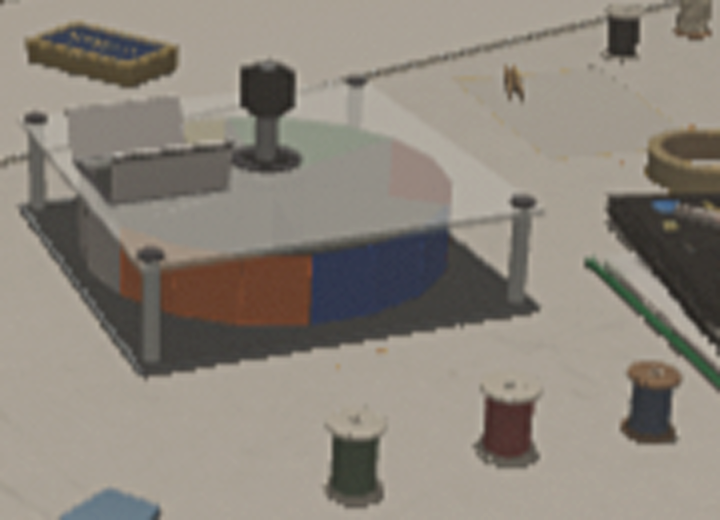

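Blue reel at about (0.616,-0.313), red (0.529,-0.280), green (0.428,-0.262); the stand centre is about (0.58,0.014), with caps roughly 264 mm apart. In the crop, the blue bin disc is at (387,288), orange is just right of the window and white is under it. Now the geometry from the disc colours, while the arm moves over the knob.

The manual's scale: shifts go in shares of 62.5 mm and turns go in units of 0.25 rad. Converting my numbers, 0.0468 m is 0.7488, 0.0382 m is 0.6112.

Call:
shift_gripper --increments '[[[0.7488, 0.6112, -0.0256, 0, 0, 0], [0.7488, 0.6112, -0.0256, 0, 0, 0], [0.7488, 0.6112, -0.0256, 0, 0, 0], [0.7488, 0.6112, -0.0256, 0, 0, 0], [0.7488, 0.6112, -0.0256, 0, 0, 0], [0.7488, 0.6112, -0.0256, 0, 0, 0]]]'

```text
t: 0.85
eef_pos: [0.3746, 0.3074, 0.2408]
tcp_rot: [3.114, -0.411, -0.0]
contact_force: [0.6, 0.7, 0.6]
gripper_width: 1.002
grasp_force: 0.0
```

Call:
shift_gripper --increments '[[[0.7488, 0.6112, -0.0256, 0, 0, 0], [0.7488, 0.6112, -0.0256, 0, 0, 0], [0.7488, 0.6112, -0.0256, 0, 0, 0], [0.7488, 0.6112, -0.0256, 0, 0, 0], [0.7488, 0.6112, -0.0256, 0, 0, 0], [0.7488, 0.6112, -0.0256, 0, 0, 0], [0, 0, 0, 0, 0, 0], [0, 0, 0, 0, 0, 0]]]'

```text
t: 1.85
eef_pos: [0.5851, 0.0148, 0.2497]
tcp_rot: [3.114, -0.413, -0.003]
contact_force: [-0.0, 0.7, 0.1]
gripper_width: 1.002
grasp_force: 0.0
```

Run:
```python
from h import *
np.set_printoptions(precision=4,suppress=True)
f=lambda u,v:((u+.5)/4-.5+205,(v+.5)/4-.5+105)
caps=np.array([ray("top",f(*p),.08) for p in [(155,56),(503,156),(404,504),(40,393)]])
c=caps.mean(0);e=caps[0]-caps[3]+caps[1]-caps[2];print("centre",c,"yaw x",np.arctan2(e[1],e[0]),np.linalg.norm(caps-np.roll(caps,1,0),axis=1))
for n,p in dict(blue=(387,288),red=(323,196),green=(210,205),yellow=(158,304),orange=(341,392)).items():
    X=ray("top",f(*p),.011)-c;print(n,X[:2],np.hypot(*X[:2]),np.arctan2(X[1],X[0]))
s=ctrl.sense();print(s["joint_positions"],s["eef_pos"],s["tcp_rot"])
im=ctrl.capture("wrist");cv2.imwrite("pics/w1.png",im[:,:,::-1]);print(proj("wrist",[.585,.014,.146]))
```

```text
centre [0.5832 0.0135 0.08  ] yaw x -0.2668537498525818 [0.263  0.2639 0.2629 0.263 ]
blue [ 0.0094 -0.0865] 0.08699522882659008 -1.462911575141185
red [ 0.0809 -0.0366] 0.08882000068937122 -0.4245097388374065
green [0.0709 0.0501] 0.08681189093024902 0.6152386518772215
yellow [-0.0087  0.0866] 0.08707646816106783 1.6714218384247799
orange [-0.072  -0.0529] 0.08931888585316186 -2.5075547473019126
[ 0.3016  0.3057 -0.0624 -0.0005 -1.2043  1.0057] [0.5851 0.0148 0.2497] [ 3.1141 -0.413  -0.0026]
[264.0677 193.081 ]
```

View pics/w1.png

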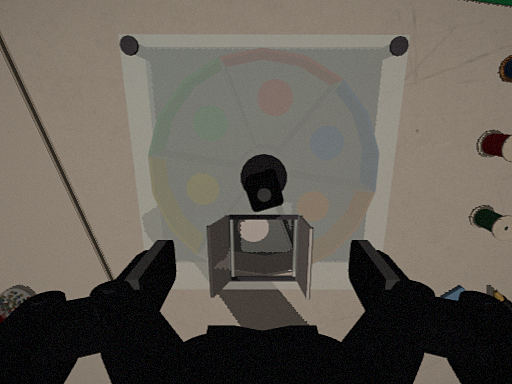

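Wrist view: the stand is aligned with the image, the knob is at (263,188) slightly rotated, white is under the window, and blue is at (327,142). The tray must turn about -1.94 rad (clockwise). Now the knob's orientation.

Run:
```python
from h import *
np.set_printoptions(precision=4,suppress=True)
a=cv2.imread("pics/w1.png")[140:230,220:310]
c=cv2.resize(a,None,fx=6,fy=6,interpolation=cv2.INTER_CUBIC).astype(float)
cv2.imwrite("pics/w1c.png",np.clip(255*(c/90)**.6,0,255).astype(np.uint8))
```

```text
(no output)
```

View pics/w1c.png

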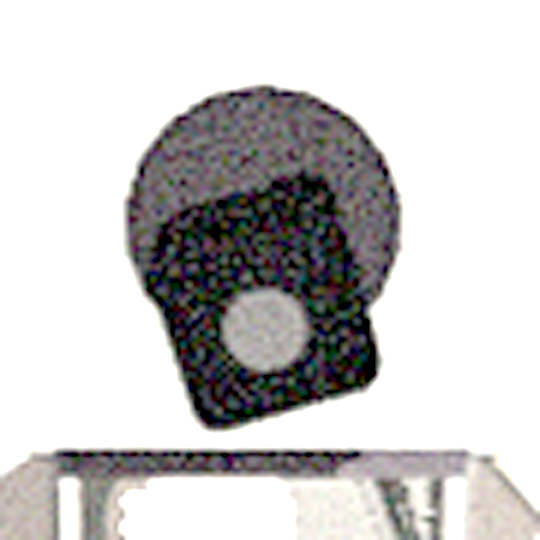

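Run:
```python
from h import *
X=ray("wrist",(263.75,194.6),.146);s=ctrl.sense();M=R.from_rotvec(s["tcp_rot"])
print(X,s["eef_pos"],M.inv().apply(X-s["eef_pos"]), M.inv().apply(np.array([.5832,.0135,.111])-s["eef_pos"]))
```

```text
[0.58373027 0.01462682 0.146     ] [0.58492417 0.0154457  0.25011084] [-0.00083119  0.00107461  0.10411204] [-0.00101432  0.0022917   0.13911256]
```

Scaled: 0.0016 m is 0.0256, -0.001 m is -0.016, -0.125 rad is -0.5.

Call:
shift_gripper --increments '[[[-0.016, 0.0256, 0, 0, 0, -0.5], [0, 0, 0, 0, 0, -0.5], [0, 0, 0.72, 0, 0, 0], [0, 0, 0.72, 0, 0, 0], [0, 0, 0.48, 0, 0, 0], [0, 0, 0.32, 0, 0, 0], [0, 0, 0, 0, 0, 0]]]' --finger_gap 1.0

```text
t: 2.78
eef_pos: [0.5826, 0.0149, 0.1093]
tcp_rot: [3.141, -0.017, -0.006]
contact_force: [0.2, 0.4, 0.7]
gripper_width: 1.0
grasp_force: 0.0
```

Call:
shift_gripper --increments '[[[0, 0, 0, 0, 0, 0], [0, 0, 0, 0, 0, 0], [0, 0, 0, 0, 0, 0], [0, 0, 0, 0, 0, 0], [0, 0, 0, 0, 0, 0], [0, 0, 0, 0, 0, 0]]]' --finger_gap 0.0 --force 40

```text
t: 3.52
eef_pos: [0.5844, 0.0135, 0.1116]
tcp_rot: [3.141, -0.02, 0.001]
contact_force: [-1.8, -0.8, 6.6]
gripper_width: 0.347
grasp_force: 41.3
```

Call:
shift_gripper --increments '[[[0, 0, 0, 0, 0, 0.4], [0, 0, 0, 0, 0, 0.68], [0, 0, 0, 0, 0, 0.72], [0, 0, 0, 0, 0, 0.72], [0, 0, 0, 0, 0, 0.72], [0, 0, 0, 0, 0, 0.72], [0, 0, 0, 0, 0, 0.72], [0, 0, 0, 0, 0, 0.72]]]'

```text
t: 4.53
eef_pos: [0.5835, 0.0125, 0.1116]
tcp_rot: [2.433, -1.984, 0.0]
contact_force: [-4.8, -3.7, 7.4]
gripper_width: 0.348
grasp_force: 42.7
```

Call:
shift_gripper --increments '[[[0, 0, 0, 0, 0, 0.72], [0, 0, 0, 0, 0, 0.6], [0, 0, 0, 0, 0, 0.4], [0, 0, 0, 0, 0, 0], [0, 0, 0, 0, 0, 0]]]'

```text
t: 5.15
eef_pos: [0.5831, 0.0125, 0.1116]
tcp_rot: [1.96, -2.452, -0.0]
contact_force: [-5.5, -3.8, 7.9]
gripper_width: 0.349
grasp_force: 41.6
```

Run:
```python
from h import *
a=ctrl.capture("top");cv2.imwrite("pics/t2.png",a[:,:,::-1])
b=ctrl.capture("side");cv2.imwrite("pics/s2.png",b[:,:,::-1])
A=cv2.resize(a[130:245,205:345],None,fx=4,fy=4,interpolation=cv2.INTER_CUBIC)[:,:,::-1];B=cv2.resize(b[165:245,205:345],None,fx=4,fy=4,interpolation=cv2.INTER_CUBIC)[:,:,::-1]
cv2.imwrite("pics/t2c.png",cv2.convertScaleAbs(A,alpha=1.4))
```

```text
(no output)
```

View pics/t2c.png

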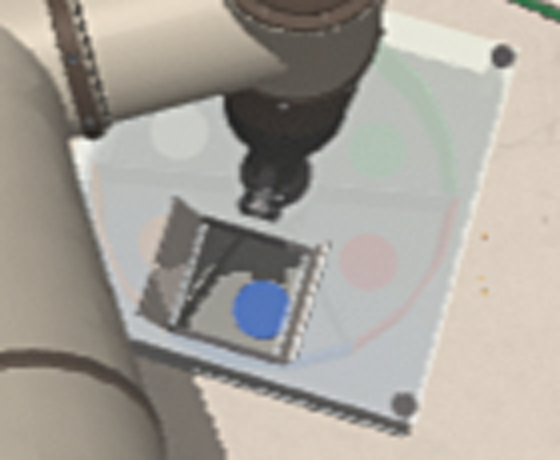

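Blue now shows in the window at (262,308) in the crop, just short of centre; red is at (369,263), green (378,150), white (178,132).

Run:
```python
from h import *
f=lambda u,v:((u+.5)/4-.5+205,(v+.5)/4-.5+130)
c=np.array([.5832,.0135]);w=np.pi-.267
for n,p,k in [("red",(369,263),1),("green",(378,150),2),("white",(178,132),4)]:
    X=ray("top",f(*p),.011)[:2]-c;t=np.arctan2(X[1],X[0])-k*np.pi/3;print(n,np.hypot(*X),(t-w+np.pi)%(2*np.pi)-np.pi)
```

```text
red 0.08843578689210928 0.2010503309578624
green 0.08843453377402158 0.2014970743633544
white 0.08834601006703145 0.20954627033181517
```

Turn 0.205 rad more, release and look again.

Call:
shift_gripper --increments '[[[0, 0, 0, 0, 0, 0.42], [0, 0, 0, 0, 0, 0.4], [0, 0, 0, 0, 0, 0], [0, 0, 0, 0, 0, 0]]]'

```text
t: 5.75
eef_pos: [0.5829, 0.0125, 0.1116]
tcp_rot: [1.698, -2.639, -0.0]
contact_force: [-5.6, -3.0, 8.2]
gripper_width: 0.346
grasp_force: 41.6
```

Call:
shift_gripper --increments '[[[0, 0, 0, 0, 0, 0], [0, 0, 0, 0, 0, 0], [0, 0, 0, 0, 0, 0], [0, 0, 0, 0, 0, 0], [0, 0, -0.8, 0, 0, 0], [0, 0, -0.96, 0, 0, 0], [0, 0, -0.64, 0, 0, 0], [0, 0, 0, 0, 0, 0]]]' --finger_gap 1.0

```text
t: 6.75
eef_pos: [0.5861, 0.014, 0.2649]
tcp_rot: [-1.696, 2.634, -0.005]
contact_force: [-0.5, 0.3, -0.6]
gripper_width: 0.999
grasp_force: 0.0
```

Run:
```python
from h import *
c=np.array([.5832,.0135]);w=np.pi-.267
a=ctrl.capture("top");hsv=cv2.cvtColor(cv2.convertScaleAbs(a),cv2.COLOR_RGB2HSV)
cv2.imwrite("pics/t3.png",a[:,:,::-1])
s=ctrl.sense();wi=ctrl.capture("wrist");cv2.imwrite("pics/w3.png",wi[:,:,::-1])
h=cv2.cvtColor(wi,cv2.COLOR_RGB2HSV)
m=cv2.inRange(h,(105,120,50),(125,255,255));n,l,st,ce=cv2.connectedComponentsWithStats(m)
cm=cam("wrist",s)
for i in range(1,n):
    if st[i,4]>60:
        X=ray("wrist",ce[i],.011,cm);d=X[:2]-c;print(st[i],ce[i],X,np.hypot(*d),np.arctan2(*d[::-1]),w)
print(s["joint_positions"],s["eef_pos"],s["tcp_rot"])
```

```text
[ 14   4  18  19 126] [22.15079365 13.23015873] [ 0.77250071 -0.26887946  0.011     ] 0.33996016564684245 -0.9802293944029883 2.874592653589793
[312 136  33  33 820] [327.84512195 151.73170732] [0.49920356 0.03686046 0.011     ] 0.08718436361322812 2.8703351061328486 2.874592653589793
[ 3.00502182e-01  2.94812170e-01 -4.68410076e-02 -3.07529431e-04
 -1.22547539e+00 -7.27449610e-01] [0.5846962  0.01398278 0.26206203] [-1.69829966e+00  2.63869383e+00 -1.10514992e-03]
```

View pics/w3.png

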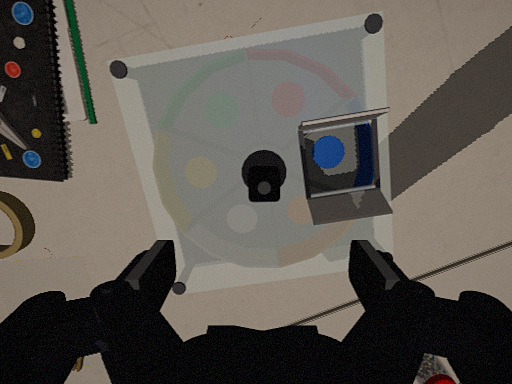

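The blue disc at (328,152) lies at angle 2.870 against the window's 2.875, so the bin is centred within 1 mm. Next, the reel.

Run:
```python
from h import *
np.set_printoptions(precision=4,suppress=True)
t=((719.5)/4-.5+205,(253.5)/4-.5+105);sd=((655.5)/4-.5+205,(375.5)/4-.5+150)
print(ray("top",t,.04),tri([("top",t),("side",sd)]))
s=ctrl.sense();M=R.from_rotvec(s["tcp_rot"]);print(M.inv().apply(np.r_[ray("top",t,.04)[:2],.16]-s["eef_pos"]),s["eef_pos"])
```

```text
[ 0.6196 -0.3154  0.04  ] [ 0.6202 -0.316   0.0382]
[ 0.2849 -0.1689  0.1001] [0.5839 0.0138 0.2603]
```

Scaled: 0.0407 m is 0.6512, -0.0241 m is -0.3856.

Call:
shift_gripper --increments '[[[0.6512, -0.3856, 0, 0, 0, 0], [0.6512, -0.3856, 0, 0, 0, 0], [0.6512, -0.3856, 0.32, 0, 0, 0], [0.6512, -0.3856, 0.32, 0, 0, 0], [0.6512, -0.3856, 0.32, 0, 0, 0], [0.6512, -0.3856, 0.32, 0, 0, 0], [0.6512, -0.3856, 0.32, 0, 0, 0], [0, 0, 0, 0, 0, 0]]]' --finger_gap 0.65

```text
t: 7.85
eef_pos: [0.6171, -0.3178, 0.1548]
tcp_rot: [1.691, -2.641, -0.011]
contact_force: [-0.4, 1.1, 1.0]
gripper_width: 0.653
grasp_force: 0.0
```

Run:
```python
from h import *
np.set_printoptions(precision=4,suppress=True)
ctrl.capture("wrist");s=ctrl.sense();wi=ctrl.capture("wrist");cv2.imwrite("pics/w4.png",wi[:,:,::-1])
cm=cam("wrist",s);p=proj("wrist",[.6196,-.3154,.04],cm);print(s["eef_pos"],s["joint_vel"],p)
x,y=map(int,p);cv2.imwrite("pics/w4c.png",cv2.convertScaleAbs(cv2.resize(wi[max(0,y-60):y+60,max(0,x-80):x+80],None,fx=4,fy=4)[:,:,::-1],alpha=1.4));print(max(0,x-80),max(0,y-60))
```

```text
[ 0.618  -0.3165  0.1566] [ 0.0385 -0.0459  0.0101  0.0055 -0.0019 -0.003 ] [260.9845 189.8937]
180 129
```

View pics/w4c.png

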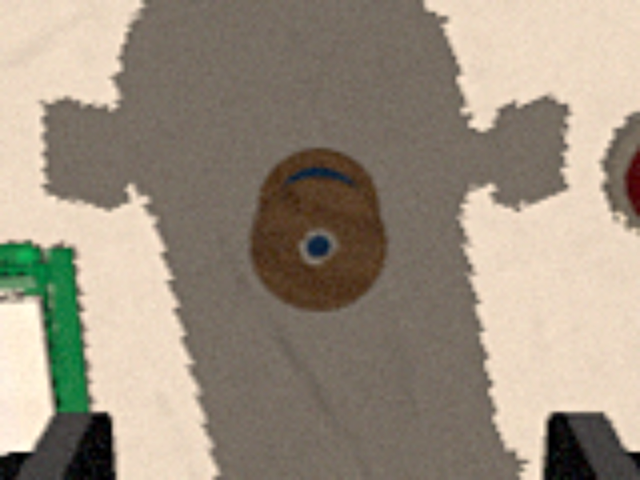

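The reel's top centre is at (259,189.6) in the wrist picture, 2 px from the prediction, and the notebook and red reel are clear of the fingers.

Run:
```python
from h import *
s=ctrl.sense();X=ray("wrist",(259.1,189.6),.04);M=R.from_rotvec(s["tcp_rot"]);X[2]=.012;print(X,M.inv().apply(X-s["eef_pos"]))
```

```text
[ 0.62232367 -0.31517824  0.012     ] [-0.00195217 -0.00362541  0.14617546]
```

Scaled: 0.04 m is 0.64, -0.002 m is -0.032.

Call:
shift_gripper --increments '[[[-0.016, -0.032, 0.64, 0, 0, 0], [0, 0, 0.64, 0, 0, 0], [0, 0, 0.64, 0, 0, 0], [0, 0, 0.416, 0, 0, 0], [0, 0, 0, 0, 0, 0], [0, 0, 0, 0, 0, 0]]]'

```text
t: 8.7
eef_pos: [0.6233, -0.315, 0.0163]
tcp_rot: [-1.702, 2.639, -0.004]
contact_force: [0.6, -0.5, 0.4]
gripper_width: 0.654
grasp_force: 0.0
```

Call:
shift_gripper --increments '[[[0, 0, 0, 0, 0, 0], [0, 0, 0, 0, 0, 0], [0, 0, 0, 0, 0, 0], [0, 0, 0, 0, 0, 0], [0, 0, 0, 0, 0, 0]]]' --finger_gap 0.0 --force 25

```text
t: 9.32
eef_pos: [0.6227, -0.3158, 0.0164]
tcp_rot: [-1.7, 2.64, -0.003]
contact_force: [-1.4, 1.0, 7.2]
gripper_width: 0.335
grasp_force: 24.5
```

Scaled: -0.04 m is -0.64, -0.05 m is -0.8.

Call:
shift_gripper --increments '[[[0, 0, -0.48, 0, 0, 0], [0, 0, -0.8, 0, 0, 0], [0, 0, -0.8, 0, 0, 0], [0, 0, -0.64, 0, 0, 0], [0, 0, 0, 0, 0, 0]]]'

```text
t: 9.95
eef_pos: [0.6239, -0.3163, 0.1896]
tcp_rot: [-1.697, 2.637, -0.012]
contact_force: [-0.5, -0.0, -0.2]
gripper_width: 0.339
grasp_force: 24.7
```

Call:
shift_gripper --increments '[[[-0.616, 0.592, 0, 0, 0, 0], [-0.616, 0.592, 0, 0, 0, 0], [-0.616, 0.592, 0, 0, 0, 0], [-0.616, 0.592, 0, 0, 0, 0], [-0.616, 0.592, 0, 0, 0, 0], [-0.616, 0.592, 0, 0, 0, 0], [-0.616, 0.592, 0, 0, 0, -0.64], [0, 0, 0, 0, 0, 0]]]'

```text
t: 10.95
eef_pos: [0.4963, 0.0396, 0.1839]
tcp_rot: [1.912, -2.492, -0.001]
contact_force: [1.1, -0.2, -0.3]
gripper_width: 0.34
grasp_force: 24.8
```

Call:
shift_gripper --increments '[[[0, 0, 0, 0, 0, 0], [0, 0, 0, 0, 0, 0]]]'

```text
t: 11.2
eef_pos: [0.4979, 0.0362, 0.1841]
tcp_rot: [1.903, -2.499, -0.0]
contact_force: [0.1, 0.2, 0.4]
gripper_width: 0.334
grasp_force: 24.8
```

Run:
```python
from h import *
ctrl.capture("wrist");s=ctrl.sense();wi=ctrl.capture("wrist")
M=R.from_rotvec(s["tcp_rot"]);t=np.array([.4990,.0367,.056]);print(s["eef_pos"],M.as_euler("xyz"),s["gripper_width"],M.inv().apply(t-s["eef_pos"]))
sd=ctrl.capture("side");tp=ctrl.capture("top")
x,y=map(int,proj("side",s["eef_pos"]));print(x,y)
A=cv2.resize(sd[y-50:y+80,max(0,x-70):x+110],(396,286));B=cv2.resize(wi,(396,297))[:286]
cv2.imwrite("pics/c5.png",cv2.convertScaleAbs(np.hstack([A,B])[:,:,::-1],alpha=1.3))
```

```text
[0.49798748 0.03611638 0.18412769] [ 3.14104510e+00 -3.96632248e-04 -1.84001276e+00] 0.33411970348862674 [-0.00088272 -0.00089098  0.12812688]
241 156
```

View pics/c5.png

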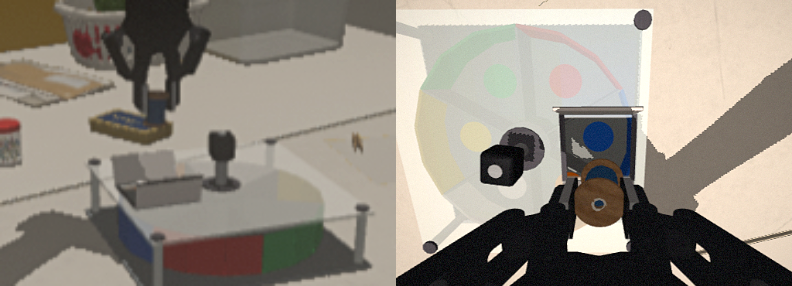

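The reel hangs upright in the pads over the window (the knob is well clear). Now descend and open just a little.

Call:
shift_gripper --increments '[[[-0.016, -0.016, 0.64, 0, 0, 0], [0, 0, 0.64, 0, 0, 0], [0, 0, 0.48, 0, 0, 0], [0, 0, 0.24, 0, 0, 0], [0, 0, 0.048, 0, 0, 0], [0, 0, 0, 0, 0, 0]]]'

```text
t: 12.15
eef_pos: [0.4996, 0.0377, 0.0568]
tcp_rot: [-1.905, 2.497, -0.001]
contact_force: [-0.4, -0.1, -0.4]
gripper_width: 0.336
grasp_force: 24.8
```

Call:
shift_gripper --increments '[[[0, 0, 0, 0, 0, 0], [0, 0, 0, 0, 0, 0], [0, 0, 0, 0, 0, 0], [0, 0, 0, 0, 0, 0]]]' --finger_gap 0.46

```text
t: 12.65
eef_pos: [0.4991, 0.0379, 0.0567]
tcp_rot: [-1.906, 2.497, -0.0]
contact_force: [0.0, -0.0, 0.3]
gripper_width: 0.458
grasp_force: 0.0
```

Call:
shift_gripper --increments '[[[0, 0, -0.32, 0, 0, 0], [0, 0, -0.48, 0, 0, 0], [0, 0, -0.8, 0, 0, 0], [0, 0, -0.8, 0, 0, 0], [0, 0, 0, 0, 0, 0], [0, 0, 0, 0, 0, 0]]]'

```text
t: 13.4
eef_pos: [0.4984, 0.0378, 0.206]
tcp_rot: [1.905, -2.497, -0.001]
contact_force: [-0.1, -1.1, -0.9]
gripper_width: 0.461
grasp_force: 0.0
```

Run:
```python
from h import *
ctrl.capture("wrist");s=ctrl.sense();wi=ctrl.capture("wrist")
print(s["eef_pos"],s["tcp_rot"],s["gripper_width"],proj("wrist",[.499,.0367,.011],cam("wrist",s)))
cv2.imwrite("pics/w6.png",cv2.convertScaleAbs(wi[80:384,150:450,::-1],alpha=1.3))
```

```text
[0.49810563 0.03763377 0.2052953 ] [ 1.90425643e+00 -2.49580805e+00 -1.84123733e-03] 0.45854805940934107 [261.45889142 170.94276639]
```

View pics/w6.png

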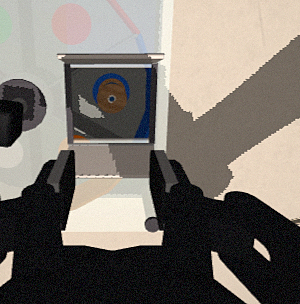

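The reel stands upright in the blue bin, at about (112,98) in this crop. Tool x is the stand's -y, so I push the right flap first with shut fingers.

Scaled: 0.04 m is 0.64, 0.03 m is 0.48.

Call:
shift_gripper --increments '[[[0.656, 0, 0, 0, 0, 0], [0.656, 0, 0, 0, 0, 0], [0, 0, 0.64, 0, 0, 0], [0, 0, 0.64, 0, 0, 0], [0, 0, 0.48, 0, 0, 0], [0, 0, 0, 0, 0, 0], [0, 0, 0, 0, 0, 0]]]' --finger_gap 0.0

```text
t: 14.38
eef_pos: [0.478, -0.0412, 0.0969]
tcp_rot: [-1.907, 2.497, -0.001]
contact_force: [0.3, 0.1, 1.3]
gripper_width: 0.003
grasp_force: 0.0
```

Call:
shift_gripper --increments '[[[-0.192, 0, 0, 0, 0, 0], [-0.192, 0, 0, 0, 0, 0], [-0.192, 0, 0, 0, 0, 0], [-0.208, 0, 0, 0, 0, 0], [0, 0, 0, 0, 0, 0]]]'

```text
t: 15.0
eef_pos: [0.4909, 0.0072, 0.0965]
tcp_rot: [-1.907, 2.495, -0.0]
contact_force: [0.0, 0.7, -0.3]
gripper_width: -0.002
grasp_force: 0.0
```

Call:
shift_gripper --increments '[[[0, 0, -0.48, 0, 0, 0], [-0.32, 0, 0, 0, 0, 0], [0, 0, 0, 0, 0, 0], [0, 0, 0.24, 0, 0, 0], [0, 0, 0.24, 0, 0, 0], [0, 0, 0.16, 0, 0, 0], [0, 0, 0, 0, 0, 0]]]'

```text
t: 15.88
eef_pos: [0.4946, 0.0249, 0.0853]
tcp_rot: [1.904, -2.495, -0.002]
contact_force: [-0.2, -0.3, -0.2]
gripper_width: -0.003
grasp_force: 0.0
```

Call:
shift_gripper --increments '[[[0, 0, 0.048, 0, 0, 0], [0, 0, 0.048, 0, 0, 0], [0, 0, 0.016, 0, 0, 0], [0, 0, 0, 0, 0, 0], [0, 0, 0, 0, 0, 0]]]'

```text
t: 16.5
eef_pos: [0.4959, 0.0254, 0.0805]
tcp_rot: [-1.906, 2.496, -0.001]
contact_force: [-1.7, 0.3, 5.5]
gripper_width: 0.007
grasp_force: 2.8
```

Call:
shift_gripper --increments '[[[0, 0, -0.48, 0, 0, 0], [0, 0, -0.48, 0, 0, 0], [0, 0, -0.48, 0, 0, 0], [0, 0, 0, 0, 0, 0]]]'

```text
t: 17.0
eef_pos: [0.4971, 0.0257, 0.172]
tcp_rot: [-1.903, 2.493, -0.003]
contact_force: [-0.7, -0.9, -0.2]
gripper_width: -0.003
grasp_force: 0.0
```

Run:
```python
from h import *
ctrl.capture("wrist");s=ctrl.sense();cm=cam("wrist",s);wi=ctrl.capture("wrist")
cv2.imwrite("pics/w7.png",cv2.convertScaleAbs(wi[:,:,::-1],alpha=1.3))
print(s["eef_pos"])
c=np.array([.5832,.0135]);Rz=R.from_euler("z",-.267).as_matrix()[:2,:2]
for y in (-.04,-.001,.001,.04,.05):
    print(y,[proj("wrist",np.r_[c+Rz@[x-.0875,y],.0805 if y<.045 else .115],cm).round() for x in (-.0425,.0425)])
```

```text
[0.49584896 0.02541825 0.17028149]
-0.04 [array([316., 162.]), array([211., 162.])]
-0.001 [array([314., 208.]), array([213., 208.])]
0.001 [array([314., 211.]), array([213., 211.])]
0.04 [array([312., 253.]), array([215., 252.])]
0.05 [array([318., 285.]), array([209., 285.])]
```

View pics/w7.png

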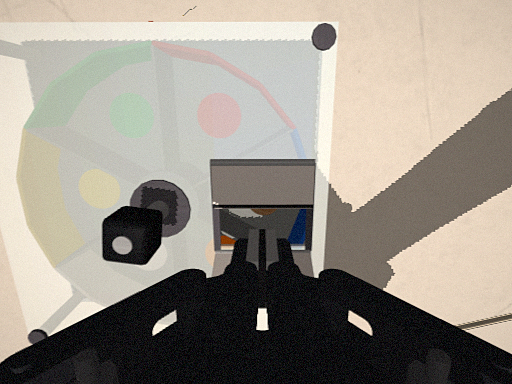

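The right flap is flat: its free edge is at row 207, predicted 208. Now the left flap, mirrored.

Call:
shift_gripper --increments '[[[-0.752, 0, 0, 0, 0, 0], [-0.752, 0, 0, 0, 0, 0], [0, 0, 0, 0, 0, 0], [0, 0, 0.64, 0, 0, 0], [0, 0, 0.544, 0, 0, 0], [0, 0, 0, 0, 0, 0], [0, 0, 0, 0, 0, 0]]]' --finger_gap 0.0

```text
t: 17.98
eef_pos: [0.5209, 0.1158, 0.0962]
tcp_rot: [-1.906, 2.497, -0.001]
contact_force: [0.3, 0.3, 0.2]
gripper_width: 0.0
grasp_force: 0.0
```

Call:
shift_gripper --increments '[[[0.192, 0, 0, 0, 0, 0], [0.192, 0, 0, 0, 0, 0], [0.192, 0, 0, 0, 0, 0], [0.208, 0, 0, 0, 0, 0], [0, 0, 0, 0, 0, 0]]]'

```text
t: 18.6
eef_pos: [0.5067, 0.0673, 0.0954]
tcp_rot: [1.903, -2.498, -0.0]
contact_force: [0.1, 0.4, 0.1]
gripper_width: -0.0
grasp_force: 0.0
```

Call:
shift_gripper --increments '[[[0, 0, -0.48, 0, 0, 0], [0.32, 0, 0, 0, 0, 0], [0, 0, 0, 0, 0, 0], [0, 0, 0.24, 0, 0, 0], [0, 0, 0.24, 0, 0, 0], [0, 0, 0.16, 0, 0, 0], [0, 0, 0, 0, 0, 0]]]'

```text
t: 19.48
eef_pos: [0.5016, 0.0492, 0.0844]
tcp_rot: [1.904, -2.496, -0.001]
contact_force: [0.4, -0.4, -0.0]
gripper_width: -0.001
grasp_force: 0.0
```

The manual's scale: shifts go in shares of 62.5 mm and turns go in units of 0.25 rad. Converting my numbers, 0.003 m is 0.048.

Call:
shift_gripper --increments '[[[0, 0, 0.048, 0, 0, 0], [0, 0, 0.048, 0, 0, 0], [0, 0, 0, 0, 0, 0], [0, 0, 0, 0, 0, 0]]]'

```text
t: 19.98
eef_pos: [0.5026, 0.0495, 0.0805]
tcp_rot: [-1.906, 2.496, -0.001]
contact_force: [-0.9, -0.1, 5.0]
gripper_width: -0.003
grasp_force: 2.6
```

Call:
shift_gripper --increments '[[[0, 0, -0.48, 0, 0, 0], [0, 0, -0.48, 0, 0, 0], [-0.48, 0, -0.48, 0, 0, 0], [-0.8, 0, -0.48, 0, 0, 0], [-0.8, 0, -0.48, 0, 0, 0], [0, 0, 0, 0, 0, 0]]]'

```text
t: 20.72
eef_pos: [0.5385, 0.1783, 0.232]
tcp_rot: [-1.907, 2.489, -0.001]
contact_force: [0.0, 1.3, -0.4]
gripper_width: -0.001
grasp_force: 0.0
```

Run:
```python
from h import *
ctrl.capture("wrist");s=ctrl.sense();cm=cam("wrist",s);wi=ctrl.capture("wrist")
print(s["eef_pos"],s["contact_force"])
c=np.array([.5832,.0135]);Rz=R.from_euler("z",-.267).as_matrix()[:2,:2]
for y in (-.04,-.001,.001,.04):
    print(y,[proj("wrist",np.r_[c+Rz@[x-.0875,y],.0805],cm).round() for x in (-.0425,.0425)])
p=proj("wrist",np.r_[c+Rz@[-.0875,0],.0805],cm).astype(int);x0=max(0,p[0]-100);y0=max(0,p[1]-75);print(x0,y0)
cv2.imwrite("pics/w8.png",cv2.convertScaleAbs(cv2.resize(wi[y0:y0+150,x0:x0+200,::-1],None,fx=3,fy=3),alpha=1.3))
```

```text
[0.53681503 0.17635514 0.23011673] [ 0.20241362 -0.85465804 -0.46185908]
-0.04 [array([313., -31.]), array([214., -31.])]
-0.001 [array([311.,  20.]), array([216.,  20.])]
0.001 [array([311.,  23.]), array([216.,  23.])]
0.04 [array([309.,  70.]), array([217.,  70.])]
163 0
```

View pics/w8.png

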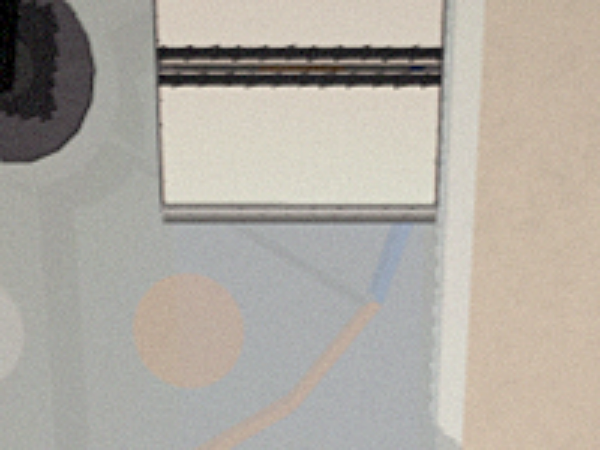

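Both flaps lie flat and meet at row 22 (predicted 20 to 23). I'll do one last tray check from the orange disc at (226,110), then hand in.

Run:
```python
from h import *
X=ray("wrist",(163+189/3,330/3),.011)[:2]-[.5832,.0135]
e=np.arctan2(X[1],X[0])+np.pi/3-(np.pi-.267);e=(e+np.pi)%(2*np.pi)-np.pi;print(e,np.hypot(*X))
if abs(e)<.08: print(ctrl.finish_job())
```

```text
0.01899910383460357 0.08642819366808381
the job is handed in; nothing more can be done
None
```

The job is handed in at about 21 s on the robot's clock: blue bin about 2 mm off the window centre, blue reel upright in it when last seen before the flaps closed, both flaps flat and meeting over the window, and the arm never went near the bystanders, though I took no final picture of them.

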